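# Select the fifth range on the insulation tester and hold its test button

## Robot

A 6-joint arm with a two-finger parallel gripper is mounted at the origin on the work surface. World frame = base frame: x ahead of the robot, y to its left, z up, the work surface at z = 0. Lengths are in m, angles in degrees, forces in N, time in s.
With the tool pointing down it reaches from about 0.375 to 0.9 m from the base axis. Payload 3.1 kg.
Tool frame: the origin (TCP) lies between the finger pads; the fingertips stand 22 mm ahead of it and the grasp point (between the pads) lies 3 mm ahead of it (bot.tip_extent is the distance from the TCP to the fingertips, in m); y points along the fingers, z is the direction in which the jaws open and shut, and the axes are right-handed (so a half turn about y gives the same grasp; the last joint's range is limited). The gripper opens to 87 mm and grips with 3 to 60 N. Pads are 19 mm wide; open, the fingers measure 117 mm over their backs; the gripper's body (75 mm by 190 mm) begins 51 mm behind the grasp point.
Start: joints at [54.574, 30.224, 82.088, -0, 67.689, -10.227], TCP at [0.266, 0.566, 0.245] pointing down, gripper open.
Joint ranges: [-176.69, 176.69], [-43.24, 126.21], [12.49, 139.97], [-82, 262], [0, 151.66], [-163.58, 163.58]. Speed limits (degrees/s): [159.86, 159.86, 180, 180, 180, 180].

## Interface

Orientations are given as a 3x3 rotation matrix whose columns are the frame's x, y, z axes.
In Python, from rig import bot, eyes, models gives the robot as it stands. The module is installed in compiled form; this text tells all that it offers.
- The arm moves only by the tool arm_command, never from a script. Its arguments are lists of equal length, an entry for each row: "translation": the shift along the tool's x, y, z each as a share of 0.08 m, from -1 to 1, a list of three; "rotation": the turn, a rotation vector about the tool's x, y, z each as a share of 60 degrees, from -1 to 1, a list of three; "grip": the closure, from -1 (fully open) to 1 (shut), so that 0 is half open. In form: {"translation": [[x, y, z], ...], "rotation": [[rx, ry, rz], ...], "grip": [grip, ...]}. A call has 1 to 5 rows; each row is the pose to reach, as a shift and turn from the pose commanded when the call began, along the tool's axes at that moment; what a row does not reach only later rows make up. A row lasts 1/10 s, in which the tool goes at most 50 mm and 8.59 degrees, less where a joint would pass 70% of its speed; a pose out of reach is approached as far as the arm can. A call with a number of a shift or a turn outside -1 to 1 is refused whole. A call with a gripper value outside its range is refused whole. The fingers move at their own pace and stop on an object; the grip force is fixed at half the most. Time passes only in rows, so rows that repeat a pose let the fingers close. It gives the time, the measured TCP pose, the force and the opening at its end, in the units of the state.
- bot.read_state(): the state, without advancing time (a new reading comes with each control period).
- eyes.capture(name): name is "scene" or "top" or "wrist"; returns a dict with "image" (480x640x3 uint8, blue, green, red), "mtx" (3x3 intrinsics, pixels), "rvec" (rotation vector, rad) and "tvec" (3), from world to camera coordinates, as OpenCV has them; the wrist camera has in their place "hand_eye" (4x4, takes a point from camera to tool coordinates, whose origin is the TCP and whose axes are the tool frame's). Camera axes: x right, y down, z forward; pixel columns grow to the right and rows downward; lengths in m; the calibration is good to about 2 mm. A picture is of the moment at which its call begins: read the wrist's pose just before it. There is no depth.
- bot.hand_in(): hands the job in, once; it reports no verdict.
Trained networks look in the newest picture that a camera, given by its name, has taken for a name from the list of things; names that differ only in an ending like _2 or _b are one class to them, and where a whole thing is asked for, a point or a joint stands for the part that bears it (a point fixed in the world has none). Each returns a list of dicts, best first, with "conf" (0 to 1); they miss things now and then, are a little off and sometimes report something else, mostly with a low value. They report only what shows in the picture. A call takes as long as a camera call.
- models.recognise(camera, thing): "extent" ([left, top, right, bottom] as shares, 0 to 1, of the picture: columns of its width, rows of its height, round what is visible of it).
- models.spot_point(camera, thing): "point" ([column, row] as shares, 0 to 1, of the picture: columns of its width, rows of its height: a listed point, or the origin of a listed thing).
The state is a dict: "time_s": time; "joint_positions": joint angles; "qvel": joint speeds; "tau": joint torques, N m; "position": TCP position; "tcp_rot": TCP orientation; "force": force on the tool from outside, world axes, zero at the start; "moment": the same for the moment, N m; "opening": opening from 0.0 (shut) to 1.0 (fully open).
Only numpy, scipy, OpenCV 4.12 (cv2) and the standard library are available. Lean on these libraries where they do the work, as an engineer would, in place of code of your own. Each camera call takes 0.05 s, during which the arm holds its last target. There are 200 camera calls.

## Task

Do the open-terminal check on the insulation tester that stands face up on the bench: with the outside of a fingertip push its pointer selector round, click by click, to the fifth range mark (counting the bar marks clockwise from the round dot of OFF) and let it rest in that click. Only then press the big round test button fully down and keep it down: the program finishes while still holding the button. Do not grip the selector, do not shift or lift the tester, and leave the other things on the bench alone.

Things in the scene. Friction and masses are not known exactly. Their poses are not given: they have to be found in the camera images.
- tester: Insulation tester: dark grey box 200 (x) x 260 (y) x 85 mm high, light panel on top, about 2 kg, loose on the bench (slides at about 10 N of side push). Origin: centre of its underside; x to its far side, y to its left, z up; yaw within 25 degrees. Panel: selector left, test button right, 135 mm apart; far from them a display, three sockets 4 mm and three keys 2 mm high, not to be used.
- selector (a joint): Selector angle in rad, growing clockwise seen from above, a detent click every 0.5236 (30 degrees): 0 = OFF at its stop, then seven ranges; the fifth, the one wanted, is 2.618; stop at 3.665. Starts at rest in OFF or range 1, 2 or 3. About 0.06 N m (3 N at 20 mm) lifts it out of a click; past halfway (15 degrees) it springs into the next click and stays. It turns both ways.
- selector_axis (a point): Centre of the selector's top, on its vertical axis, 23 mm above the panel. Black pointer knob: upright bar 12 mm thick from 22 mm behind the axis to 32 mm ahead (nose: last 10 mm are 8.5 mm thick, white line on top), on a round skirt of 46 mm diameter whose top is 5 mm above the panel. Site axes turn with it: x to the nose, z up. Nothing else within 90 mm of the axis is over 4 mm high.
- selector_nose (a point): Top of the selector at the tip of its nose, 32 mm from the axis, 23 mm above the panel; turns with it. At OFF the nose points 105 degrees anticlockwise (from above) of the tester's x axis, at the fifth range 45 degrees clockwise of it.
- off_mark (a point): Round dark dot on the panel at OFF, 41 mm from the selector's axis; fixed on the tester.
- range5_mark (a point): The fifth of the seven dark bar marks (9 x 2.4 mm) that follow the dot clockwise every 30 degrees, 41 mm from the selector's axis; fixed on the tester, 1 mm over the panel.
- test_button (a joint): Travel of the test button in m: 0 released, 0.0055 fully down. Sprung: 1.6 N starts it, about 5.1 N takes it fully down; it springs back when let go.
- button_top (a point): Centre of the top of the test button, moving with it: a plain black round button of 28 mm diameter, the only big one. Released, its top is 10 mm above the panel; fully down, 4.5 mm; around it a grey bezel of 42 mm diameter, 2.5 mm high. It moves straight down.
- clamp_meter: Bystander, to the tester's left: a red clamp meter lying on its back, 216 mm long along its x, 84 mm wide, 41 mm high, origin under its middle, jaws towards +x.
- tape_roll: Bystander, to the tester's right: a roll of black tape lying flat, 68 mm diameter, 19 mm high, origin under its centre.
- screwdriver: Bystander, in front of the tester (nearer the robot): a screwdriver 190 mm long, lying along its x, blade towards +x, below 35 mm high.

How it is judged (in metres and radians):
On the way, in this order (a step that is already met when the one before it is completed fails the run):
1. the selector rests in the click of the fifth range, the test button up (value of joint selector between 2.538 and 2.698 rad and velocity of joint selector between -0.1 and 0.1 rad/s and value of joint test_button below 0.0015 m), for 0.3 s.
2. the test button is fully down with the selector on the fifth range (value of joint selector between 2.538 and 2.698 rad and value of joint test_button above 0.0045 m), for 0.3 s.
At the end, for the whole second after the job is handed in: The selector rests within 0.08 rad (4.6 degrees) of the fifth range (2.618 rad), the fingers hold the test button at least 4.5 mm down of its 5.5 mm with more than 2.5 N on the tester, and the tester stands flat within 20 mm of where it was (all of step 2 and contact force between the fingers and tester above 2.5 N and distance of tester from where it was at the start of the episode below 0.02 m and angle between tester's own z axis and vertical below 0.05 rad); the arm keeps its last pose, push and grip.
It fails at once if the test button is pressed (more than 3 mm) while the selector is not on the fifth range (more than 0.15 rad off) (value of joint test_button above 0.003 m and not (value of joint selector between 2.468 and 2.768 rad)).
It fails at once if the selector is gripped: its bar taken between the fingers instead of pushed from one side (contact force between the fingers and tester above 0.5 N and x of the grasp point in the frame of selector_axis between -0.03 and 0.04 m and y of the grasp point in the frame of selector_axis between -0.007 and 0.007 m and z of the grasp point in the frame of selector_axis below 0.012 m).
It fails at once if the tester is lifted or tipped (origin more than 8 mm up, or tilted more than 0.08 rad) or shifted more than 20 mm (height (world z) of tester above 0.008 m or angle between tester's own z axis and vertical above 0.08 rad or distance of tester from where it was at the start of the episode above 0.02 m).
It fails at once if one of the other things on the bench is moved by more than 15 mm (distance of any of clamp_meter, tape_roll, screwdriver from where it was at the start of the episode above 0.015 m).
It also fails if it takes over 54 s, if anything falls off the work surface, if the arm or the gripper's body presses on something with over 40 N, if the wrist force passes 120 N, or if a joint passes its speed limit or range.

## Working session

There is one attempt and no reset: what is moved stays moved. The work goes in short steps, Python scripts to look and compute and a tool call to move; the robot and the scene stay as the last step left them, time stands still between calls to the robot, and variables do not carry over. Pictures are saved under pics/ and viewed, about 8 in all and at most 12, crops included, and the job is handed in when it is done.

Besides the shell and the picture viewer there is one more tool, called after "Emit:" as name(argument=value, ...) on one line, values as JSON. arm_command: Moves the arm, as the interface text tells. Shift numbers are shares of 0.08 m and turn numbers shares of 60 degrees, none past 1 either way. Its arguments: {"type":"object","properties":{"translation":{"type":"array"},"rotation":{"type":"array"},"grip":{"type":"array"}},"required":["translation","rotation","grip"]}

```bash
mkdir -p pics; cat > h.py <<'E'
import numpy as np, cv2
from rig import bot, eyes, models
def cap(n):
    s=bot.read_state(); c=eyes.capture(n)
    if 'hand_eye' in c:
        T=np.eye(4);T[:3,:3]=s['tcp_rot'];T[:3,3]=s['position'];M=np.linalg.inv(T@c['hand_eye'])
        c['R']=M[:3,:3];c['t']=M[:3,3]
    else:
        c['R']=cv2.Rodrigues(np.array(c['rvec'],float))[0];c['t']=np.array(c['tvec'],float).ravel()
    c['K']=np.array(c['mtx']);return c
def ray(c,sh,z):  # point at height z
    u=np.array([sh[0]*640,sh[1]*480,1]);d=c['R'].T@np.linalg.inv(c['K'])@u;o=-c['R'].T@c['t']
    return o+d*(z-o[2])/d[2]
def proj(c,P):
    q=(c['R']@np.atleast_2d(P).T).T+c['t'];q=q@c['K'].T;return q[:,:2]/q[:,2:]
E
python3 - <<'E'
from h import *
H=dict(selector_axis=.108,selector_nose=.108,off_mark=.086,range5_mark=.086,button_top=.095,tester=0,clamp_meter=0,tape_roll=0,screwdriver=0)
np.set_printoptions(precision=4,suppress=True)
for n in ['top','scene']:
    c=cap(n);cv2.imwrite(f'pics/{n}0.png',c['image'])
    print(n,'cam',-c['R'].T@c['t'])
    for k,z in H.items():
        for r in models.spot_point(n,k)[:2]:
            print(k,round(r['conf'],2),np.array(r['point'])*[640,480],ray(c,r['point'],z))
s=bot.read_state();print(s['time_s'],s['position'],s['tcp_rot'],s['force'],s['opening'])
E
```

```text
top cam [0.3441 0.0386 1.1062]
selector_axis 0.9 [303.296 244.08 ] [0.5077 0.0773 0.108 ]
selector_nose 0.64 [301.376 228.72 ] [0.538  0.0808 0.108 ]
off_mark 0.8 [285.312 248.592] [0.5028 0.1138 0.086 ]
range5_mark 0.91 [320.576 232.608] [0.5338 0.0437 0.086 ]
button_top 0.65 [305.728 245.376] [0.5071 0.0731 0.095 ]
button_top 0.57 [375.296 249.696] [ 0.4966 -0.0627  0.095 ]
tester 0.96 [330.112 248.4  ] [0.5151 0.0242 0.    ]
tester 0.4 [302.784 227.184] [0.5623 0.0823 0.    ]
clamp_meter 0.92 [221.632 249.12 ] [0.517 0.257 0.   ]
tape_roll 0.75 [443.008 242.016] [ 0.5253 -0.2171  0.    ]
screwdriver 0.91 [311.872 315.504] [0.3734 0.0648 0.    ]
scene cam [1.0127 0.6167 1.1321]
selector_axis 0.7 [329.6   244.512] [0.4969 0.064  0.108 ]
selector_nose 0.67 [320.32  257.088] [0.5333 0.0764 0.108 ]
off_mark 0.84 [347.776 262.896] [0.4877 0.1135 0.086 ]
range5_mark 0.83 [315.328 250.08 ] [0.5193 0.0438 0.086 ]
button_top 0.55 [295.488 207.696] [ 0.4822 -0.0702  0.095 ]
tester 0.86 [304.896 262.8  ] [0.5204 0.009  0.    ]
clamp_meter 0.87 [379.584 329.616] [0.5076 0.2442 0.    ]
tape_roll 0.8 [247.296 205.104] [ 0.5201 -0.2153  0.    ]
screwdriver 0.91 [371.776 243.792] [0.3645 0.0674 0.    ]
1.0 [0.2661 0.5655 0.2446] [[ 0.9048  0.      0.4258]
 [-0.4258  0.0001  0.9048]
 [ 0.     -1.      0.0001]] [-0.3928 -0.4328 -0.1758] 0.999079927955485
```

```bash
python3 - <<'E'
import cv2,numpy as np
a=cv2.imread('pics/top0.png')[170:340,180:480];b=cv2.imread('pics/scene0.png')[170:340,210:420]
cv2.imwrite('pics/a.png',np.hstack([cv2.resize(a,(470,267)),cv2.resize(b,(330,267))]))
cv2.imwrite('pics/a.png',np.vstack([cv2.resize(a,(529,300)),cv2.copyMakeBorder(cv2.resize(b,(370,300)),0,0,0,159,cv2.BORDER_CONSTANT)]))
E
```

```text
(no output)
```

View pics/a.png

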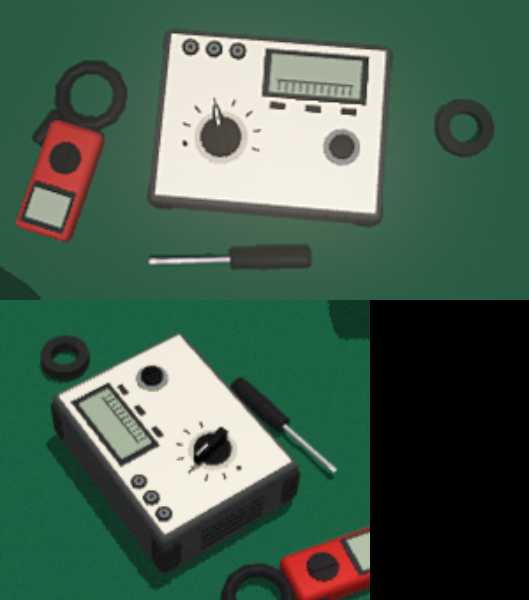

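Emit:
arm_command(translation=[[0.45,0,-0.36],[0.9,0,-0.73],[0.9,0,-0.73]], rotation=[[0,0,0],[0,0,0],[0,0,0]], grip=[1,1,1])

```text
time_s: 1.3
position: [0.3076, 0.4777, 0.2443]
tcp_rot: [[0.903, -0.001, 0.429], [-0.429, -0.004, 0.903], [0.001, -1.0, -0.004]]
force: [1.0, 0.4, -0.3]
opening: 0.808
```

Emit:
arm_command(translation=[[0.45,0,-0.36],[0.9,0,-0.73],[0.9,0,-0.73]], rotation=[[0,0,0],[0,0,0],[0,0,0]], grip=[1,1,1])

```text
time_s: 1.6
position: [0.3483, 0.3951, 0.2446]
tcp_rot: [[0.903, -0.0, 0.43], [-0.43, -0.002, 0.903], [0.001, -1.0, -0.002]]
force: [1.3, 0.6, 0.8]
opening: 0.539
```

Emit:
arm_command(translation=[[0.45,0,-0.36],[0.9,0,-0.73],[0.9,0,-0.73]], rotation=[[0,0,0],[0,0,0],[0,0,0]], grip=[1,1,1])

```text
time_s: 1.9
position: [0.3891, 0.3123, 0.2447]
tcp_rot: [[0.903, 0.001, 0.43], [-0.43, -0.001, 0.903], [0.001, -1.0, -0.0]]
force: [-0.8, 0.6, 0.7]
opening: 0.263
```

Emit:
arm_command(translation=[[0.45,0,-0.36],[0.9,0,-0.73],[0.9,0,-0.73]], rotation=[[0,0,0],[0,0,0],[0,0,0]], grip=[1,1,1])

```text
time_s: 2.2
position: [0.43, 0.2292, 0.2449]
tcp_rot: [[0.903, 0.003, 0.43], [-0.43, -0.0, 0.903], [0.002, -1.0, 0.001]]
force: [0.8, 0.7, 0.8]
opening: 0.032
```

Emit:
arm_command(translation=[[0.45,0,-0.36],[0.9,0,-0.73],[0.9,0,-0.73],[0.9,0,-0.73],[0.9,0,-0.73]], rotation=[[0,-0.12,0],[0,-0.24,0],[0,-0.36,0],[0,-0.48,0],[0,-0.58,0]], grip=[1,1,1,1,1])

```text
time_s: 2.7
position: [0.4677, 0.1494, 0.2446]
tcp_rot: [[0.985, 0.0, -0.171], [0.171, 0.001, 0.985], [0.0, -1.0, 0.001]]
force: [-0.0, 0.6, 0.3]
opening: 0.006
```

```bash
cat > m.py <<'E'
from h import *
import sys
H=dict(selector_axis=.108,selector_nose=.108,off_mark=.086,range5_mark=.086,button_top=.095)
np.set_printoptions(precision=4,suppress=True)
s=bot.read_state();print(s['time_s'],s['position'],s['force'],s['opening'],'\n',s['tcp_rot'])
c=cap('wrist');cv2.imwrite(f'pics/{sys.argv[1]}.png',c['image'])
print('cam',-c['R'].T@c['t'])
for k,z in H.items():
    for r in models.spot_point('wrist',k)[:2]:
        print(k,round(r['conf'],2),np.array(r['point'])*[640,480],ray(c,r['point'],z))
E
python3 m.py w1
```

```text
2.7 [0.4677 0.1494 0.2446] [-0.0078  0.5982  0.2948] 0.006345263852126411 
 [[ 0.9853  0.0001 -0.1708]
 [ 0.1708  0.0012  0.9853]
 [ 0.0003 -1.      0.0012]]
cam [0.3895 0.1355 0.3831]
selector_axis 0.93 [233.216 260.4  ] [0.5016 0.0758 0.108 ]
selector_axis 0.23 [262.784 107.28 ] [0.3738 0.0862 0.108 ]
selector_nose 0.75 [231.296 295.008] [0.5348 0.0773 0.108 ]
off_mark 0.92 [282.176 253.296] [0.4958 0.1154 0.086 ]
range5_mark 0.59 [201.984 271.584] [0.5269 0.043  0.086 ]
```

View pics/w1.png

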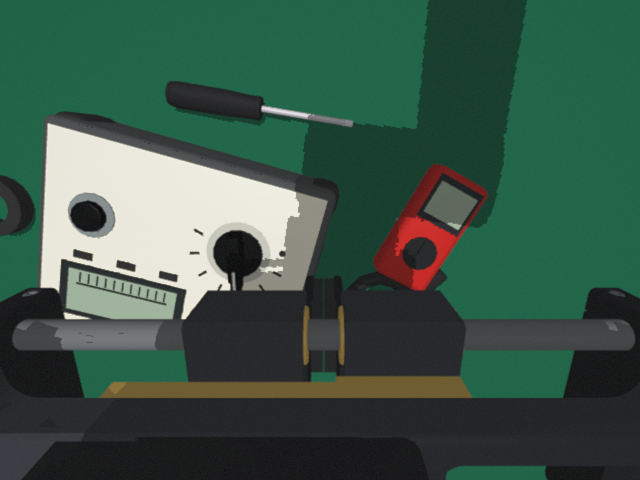

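Emit:
arm_command(translation=[[0.29,0,-0.37],[0.58,0,-0.74],[0.58,0,-0.74]], rotation=[[0,0,0],[0,0,0],[0,0,0]], grip=[1,1,1])

```text
time_s: 3.3
position: [0.5275, 0.0951, 0.245]
tcp_rot: [[0.987, 0.006, -0.163], [0.163, -0.001, 0.987], [0.005, -1.0, -0.002]]
force: [-0.2, 0.8, -0.3]
opening: 0.004
```

Emit:
arm_command(translation=[[0.29,0,-0.37],[0.58,0,-0.74],[0.58,0,-0.74],[0.58,0,-0.74]], rotation=[[0,0,0],[0,0,0],[0,0,0],[0,0,0]], grip=[1,1,1,1])

```text
time_s: 3.7
position: [0.5784, 0.0469, 0.2441]
tcp_rot: [[0.986, -0.002, -0.165], [0.165, 0.001, 0.986], [-0.001, -1.0, 0.001]]
force: [-0.3, 0.9, -0.8]
opening: 0.006
```

```bash
python3 m.py w2
```

```text
3.7 [0.5784 0.0469 0.2441] [-0.2983  0.8853 -0.7608] 0.0056180413350576325 
 [[ 0.9863 -0.0015 -0.165 ]
 [ 0.165   0.0007  0.9863]
 [-0.0014 -1.      0.001 ]]
cam [0.5003 0.0335 0.3828]
selector_axis 0.69 [373.312 153.888] [0.5038 0.0745 0.108 ]
selector_nose 0.94 [369.472 194.496] [0.5358 0.0781 0.108 ]
off_mark 0.61 [418.816 152.592] [0.4966 0.1159 0.086 ]
range5_mark 0.58 [327.424 173.808] [0.527  0.0419 0.086 ]
range5_mark 0.32 [373.184 151.392] [0.502  0.0773 0.086 ]
button_top 0.8 [208.704 102.912] [ 0.487  -0.0608  0.095 ]
```

View pics/w2.png

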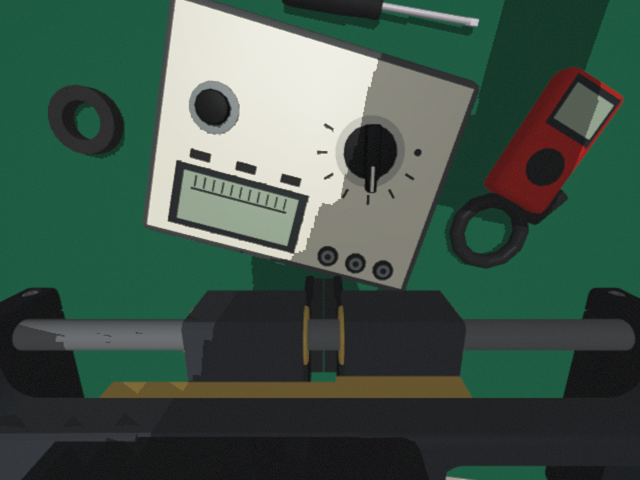

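Emit:
arm_command(translation=[[-0.29,0,0.48],[-0.59,0,0.97],[-0.59,0.3,0.97],[-0.59,0.6,0.97],[-0.59,0.6,0.97]], rotation=[[0,0,0],[0,0,0],[0,0.025,0],[0,0.025,0],[0,0.025,0]], grip=[1,1,1,1,1])

```text
time_s: 4.5
position: [0.5165, 0.1162, 0.1944]
tcp_rot: [[0.99, -0.006, -0.142], [0.142, -0.0, 0.99], [-0.006, -1.0, 0.001]]
force: [0.6, -0.4, -0.4]
opening: 0.005
```

Emit:
arm_command(translation=[[0,0.3,0],[0,0.6,0],[0,0.8,0],[0,0.95,0],[0,0.95,0]], rotation=[[0,0,0],[0,0,0],[0,0,0],[0,0,0],[0,0,0]], grip=[1,1,1,1,1])

```text
time_s: 5.0
position: [0.5188, 0.1153, 0.1199]
tcp_rot: [[0.99, -0.002, -0.141], [0.141, -0.0, 0.99], [-0.002, -1.0, 0.0]]
force: [-0.5, -0.2, -0.1]
opening: 0.008
```

```bash
python3 m.py w3; python3 - <<'E'
import cv2
cv2.imwrite('pics/w3c.png',cv2.imread('pics/w3.png')[150:400,130:480])
E
```

```text
5.0 [0.5188 0.1153 0.1199] [-0.545  -0.2009 -0.0836] 0.007952845297226303 
 [[ 0.99   -0.002  -0.1408]
 [ 0.1408 -0.      0.99  ]
 [-0.002  -1.      0.0003]]
cam [0.4405 0.1039 0.2586]
selector_axis 0.59 [242.88 267.12] [0.5033 0.0741 0.108 ]
off_mark 0.88 [331.904 250.8  ] [0.4963 0.1166 0.086 ]
range5_mark 0.8 [190.72  282.096] [0.5254 0.0417 0.086 ]
```

View pics/w3c.png

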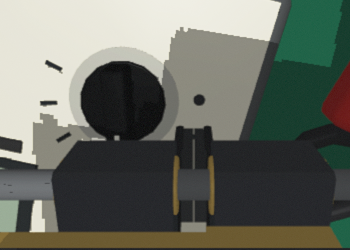

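Emit:
arm_command(translation=[[0,0.03,-0.08],[0,0.03,-0.14],[0,0.03,-0.19],[0,0.03,-0.19]], rotation=[[0,0,0],[0,0,0],[0,0,0],[0,0,0]], grip=[1,1,1,1])

```text
time_s: 5.7
position: [0.5216, 0.0996, 0.1182]
tcp_rot: [[0.99, 0.0, -0.14], [0.14, -0.0, 0.99], [0.0, -1.0, -0.0]]
force: [0.7, 0.2, -0.0]
opening: 0.005
```

```bash
cat > wp.py <<'E'
from h import *
np.set_printoptions(precision=3,suppress=True)
s=bot.read_state();p=np.array(s['position']);R=np.array(s['tcp_rot']);A=np.array([.503,.0745])
yaw=np.degrees(np.arctan2(R[1,0],R[0,0]))
d=p[:2]-A;b=np.radians(yaw);print('t',s['time_s'],'yaw',yaw,'p',p,'F',s['force'],'bar frame',d@[np.cos(b),np.sin(b)],d@[-np.sin(b),np.cos(b)])
import sys
n=float(sys.argv[1])
for w in map(float,sys.argv[2:]):  # world angle of the tool x
    a=np.radians(w);q=A+.0215*np.array([np.cos(a),np.sin(a)])+n*np.array([-np.sin(a),np.cos(a)])
    print(w,R.T@np.r_[q-p[:2],0]/.08,'ry',(yaw-w)/60)
E
python3 wp.py .021 5 2 -1 -4 -7 -10 -13 -16 -19 -22
```

```text
t 5.7 yaw 8.040901506317054 p [0.522 0.1   0.118] F [ 0.736  0.202 -0.02 ] bar frame 0.02194950276962719 0.02224157910943884
5.0 [ 0.008  0.    -0.03 ] ry 0.0506816917719509
2.0 [ 0.021  0.    -0.045] ry 0.1006816917719509
-1.0 [ 0.032  0.    -0.061] ry 0.1506816917719509
-4.0 [ 0.043  0.    -0.077] ry 0.2006816917719509
-7.0 [ 0.053  0.    -0.094] ry 0.2506816917719509
-10.0 [ 0.062  0.    -0.112] ry 0.3006816917719509
-13.0 [ 0.071  0.    -0.13 ] ry 0.3506816917719509
-16.0 [ 0.078  0.    -0.148] ry 0.40068169177195095
-19.0 [ 0.084  0.    -0.166] ry 0.45068169177195094
-22.0 [ 0.09   0.    -0.185] ry 0.5006816917719509
```

Emit:
arm_command(translation=[[0.01,0,-0.03],[0.02,0,-0.045],[0.03,0,-0.06],[0.043,0,-0.077],[0.053,0,-0.094]], rotation=[[0,0.05,0],[0,0.1,0],[0,0.15,0],[0,0.2,0],[0,0.25,0]], grip=[1,1,1,1,1])

```text
time_s: 6.2
position: [0.5266, 0.0936, 0.1181]
tcp_rot: [[0.992, -0.0, 0.123], [-0.123, 0.001, 0.992], [-0.0, -1.0, 0.0]]
force: [-0.4, 2.7, 0.1]
opening: 0.001
```

```bash
python3 wp.py .021 -10 -13 -16 -19 -22 -25; python3 m.py w4
```

```text
t 6.2 yaw -7.0475265997109435 p [0.527 0.094 0.118] F [-0.355  2.718  0.124] bar frame 0.021028279643806467 0.021870793911298324
-10.0 [ 0.019 -0.    -0.025] ry 0.04920789000481761
-13.0 [ 0.032 -0.    -0.04 ] ry 0.09920789000481761
-16.0 [ 0.043 -0.    -0.056] ry 0.1492078900048176
-19.0 [ 0.054 -0.    -0.072] ry 0.19920789000481762
-22.0 [ 0.065 -0.    -0.089] ry 0.2492078900048176
-25.0 [ 0.074 -0.    -0.107] ry 0.2992078900048176
6.2 [0.5266 0.0936 0.1181] [-0.3549  2.7177  0.1238] 0.0008598119146339978 
 [[ 0.9924 -0.0004  0.1227]
 [-0.1227  0.0005  0.9924]
 [-0.0004 -1.      0.0005]]
cam [0.4478 0.1028 0.2567]
selector_axis 0.61 [279.488 265.008] [0.5013 0.0755 0.108 ]
off_mark 0.86 [359.68  233.184] [0.4968 0.1161 0.086 ]
range5_mark 0.74 [237.184 296.496] [0.5248 0.0451 0.086 ]
range5_mark 0.39 [524.928 197.088] [0.4881 0.2015 0.086 ]
button_top 0.61 [ 19.008 264.912] [ 0.4895 -0.0593  0.095 ]
```

Emit:
arm_command(translation=[[0.02,0,-0.025],[0.03,0,-0.04],[0.043,0,-0.056],[0.054,0,-0.072],[0.054,0,-0.072]], rotation=[[0,0.05,0],[0,0.1,0],[0,0.15,0],[0,0.2,0],[0,0.2,0]], grip=[1,1,1,1,1])

```text
time_s: 7.0
position: [0.5304, 0.087, 0.1182]
tcp_rot: [[0.946, 0.0, 0.323], [-0.323, -0.0, 0.946], [0.0, -1.0, -0.0]]
force: [-0.1, -0.5, 0.5]
opening: 0.005
```

```bash
python3 wp.py .021 -22 -25 -28 -31 -34 -37 -40 -43; python3 m.py w5;python3 - <<'E'
import cv2
cv2.imwrite('pics/w5c.png',cv2.resize(cv2.imread('pics/w5.png')[150:400,180:530],(700,500)))
E
```

```text
t 7.0 yaw -18.86453477900458 p [0.53  0.087 0.118] F [-0.087 -0.466  0.484] bar frame 0.021908438010482426 0.020688112600917033
-22.0 [ 0.009  0.    -0.011] ry 0.05225775368325702
-25.0 [ 0.021  0.    -0.026] ry 0.10225775368325701
-28.0 [ 0.033  0.    -0.042] ry 0.15225775368325703
-31.0 [ 0.044  0.    -0.058] ry 0.20225775368325702
-34.0 [ 0.054  0.    -0.075] ry 0.25225775368325704
-37.0 [ 0.063  0.    -0.093] ry 0.302257753683257
-40.0 [ 0.071  0.    -0.111] ry 0.352257753683257
-43.0 [ 0.079  0.    -0.129] ry 0.402257753683257
7.0 [0.5304 0.087  0.1182] [-0.0875 -0.4657  0.484 ] 0.005161513592404247 
 [[ 0.9463  0.0003  0.3233]
 [-0.3233 -0.0004  0.9463]
 [ 0.0004 -1.     -0.0003]]
cam [0.4552 0.112  0.2567]
selector_axis 0.61 [282.496 265.392] [0.5027 0.0755 0.108 ]
button_top 0.72 [283.776 264.624] [0.5067 0.073  0.095 ]
button_top 0.4 [356.928 215.088] [0.494  0.1162 0.095 ]
```

View pics/w5c.png

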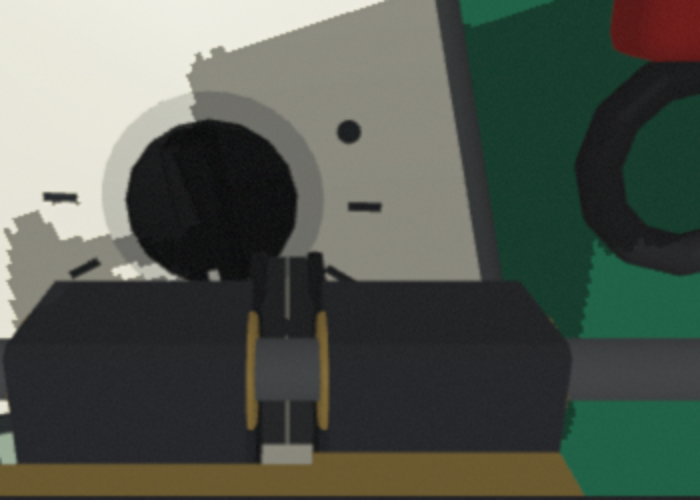

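Emit:
arm_command(translation=[[0.01,0,-0.011],[0.02,0,-0.026],[0.033,0,-0.042],[0.044,0,-0.058],[0.054,0,-0.075]], rotation=[[0,0.05,0],[0,0.1,0],[0,0.15,0],[0,0.2,0],[0,0.25,0]], grip=[1,1,1,1,1])

```text
time_s: 7.8
position: [0.5324, 0.0802, 0.1182]
tcp_rot: [[0.829, 0.0, 0.559], [-0.559, -0.0, 0.829], [0.0, -1.0, -0.0]]
force: [0.3, 0.8, -1.1]
opening: 0.007
```

```bash
python3 wp.py .021 -37 -40 -43 -46 -49 -52
```

```text
t 7.8 yaw -33.98966847240894 p [0.532 0.08  0.118] F [ 0.316  0.837 -1.077] bar frame 0.021190111647193186 0.02116992295656699
-37.0 [ 0.017  0.    -0.017] ry 0.05017219212651772
-40.0 [ 0.03   0.    -0.032] ry 0.10017219212651772
-43.0 [ 0.042  0.    -0.047] ry 0.15017219212651772
-46.0 [ 0.053  0.    -0.064] ry 0.2001721921265177
-49.0 [ 0.063  0.    -0.081] ry 0.2501721921265177
-52.0 [ 0.072  0.    -0.098] ry 0.30017219212651775
```

Emit:
arm_command(translation=[[0.017,0,-0.017],[0.024,0,-0.024],[0.03,0,-0.032],[0.03,0,-0.032]], rotation=[[0,0.05,0],[0,0.075,0],[0,0.1,0],[0,0.1,0]], grip=[1,1,1,1])

```text
time_s: 8.2
position: [0.5329, 0.0767, 0.1181]
tcp_rot: [[0.767, 0.0, 0.641], [-0.641, -0.0, 0.767], [0.0, -1.0, -0.0]]
force: [-0.0, 1.2, -0.2]
opening: 0.003
```

```bash
python3 wp.py .021 -43 -46
```

```text
t 8.2 yaw -39.89395071709465 p [0.533 0.077 0.118] F [-0.005  1.166 -0.208] bar frame 0.02153836850756291 0.020918886527383607
-43.0 [ 0.013  0.    -0.014] ry 0.05176748804842255
-46.0 [ 0.026  0.    -0.029] ry 0.10176748804842255
```

Emit:
arm_command(translation=[[0.013,0,-0.014],[0.02,0,-0.023],[0.02,0,-0.023]], rotation=[[0,0.05,0],[0,0.08,0],[0,0.08,0]], grip=[1,1,1])

```text
time_s: 8.5
position: [0.533, 0.0741, 0.1182]
tcp_rot: [[0.711, 0.0, 0.703], [-0.703, -0.0, 0.711], [0.0, -1.0, -0.0]]
force: [0.2, -0.2, -1.0]
opening: 0.006
```

```bash
python3 wp.py .021 -46; python3 m.py w6;python3 - <<'E'
import cv2
cv2.imwrite('pics/w6c.png',cv2.resize(cv2.imread('pics/w6.png')[150:400,180:530],(700,500)))
E
```

```text
t 8.5 yaw -44.677397054072344 p [0.533 0.074 0.118] F [ 0.199 -0.212 -1.032] bar frame 0.021628995767586007 0.020841802821996946
-46.0 [ 0.004  0.    -0.004] ry 0.0220433824321276
8.5 [0.533  0.0741 0.1182] [ 0.1987 -0.2117 -1.0316] 0.005627347163815701 
 [[ 0.7111  0.0001  0.7031]
 [-0.7031 -0.0003  0.7111]
 [ 0.0002 -1.     -0.0002]]
cam [0.4763 0.1288 0.2567]
selector_axis 0.89 [282.624 265.584] [0.5032 0.0753 0.108 ]
off_mark 0.93 [334.08  190.992] [0.4979 0.1153 0.086 ]
button_top 0.82 [109.504 390.624] [ 0.4882 -0.0566  0.095 ]
```

View pics/w6c.png

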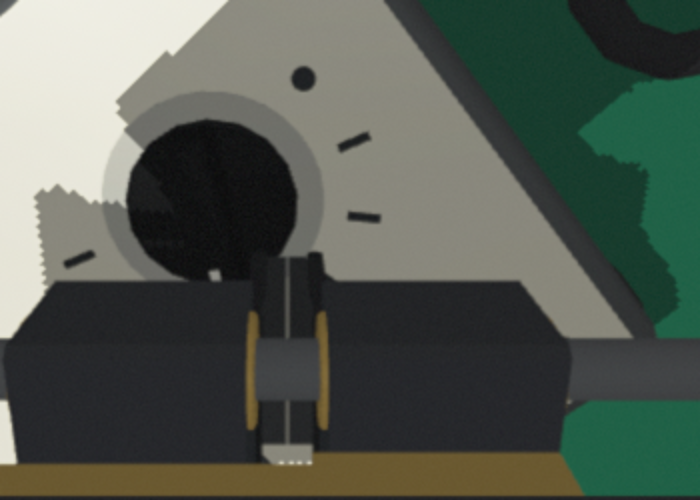

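Emit:
arm_command(translation=[[0,0,0.15],[0,-0.1,0.31],[0,-0.4,0.31],[0,-0.65,0.31],[0,-0.65,0.31]], rotation=[[0,0,0],[0,0,0],[0,0,0],[0,0,0],[0,0,0]], grip=[1,1,1,1,1])

```text
time_s: 9.3
position: [0.5531, 0.0926, 0.1727]
tcp_rot: [[0.711, 0.007, 0.703], [-0.703, -0.0, 0.711], [0.005, -1.0, 0.005]]
force: [-0.4, -0.1, 0.2]
opening: 0.007
```

Emit:
arm_command(translation=[[0.19,0,-0.48],[0.38,0,-0.95],[0.38,0,-0.95]], rotation=[[0,0,0],[0,0,0],[0,0,0]], grip=[1,1,1])

```text
time_s: 9.6
position: [0.5166, 0.0139, 0.1692]
tcp_rot: [[0.708, -0.003, 0.706], [-0.706, -0.001, 0.708], [-0.002, -1.0, -0.003]]
force: [0.3, 0.3, -0.8]
opening: 0.007
```

```bash
python3 m.py w7
```

```text
9.6 [0.5166 0.0139 0.1692] [ 0.3299  0.3022 -0.782 ] 0.007269605705321302 
 [[ 0.7083 -0.0035  0.7059]
 [-0.7059 -0.0006  0.7083]
 [-0.0021 -1.     -0.0029]]
cam [0.4606 0.0688 0.3079]
selector_axis 0.77 [383.616 187.488] [0.5043 0.0751 0.108 ]
off_mark 0.58 [416.512 129.12 ] [0.4965 0.1148 0.086 ]
range5_mark 0.89 [365.184 237.792] [0.5257 0.0439 0.086 ]
```

View pics/w7.png

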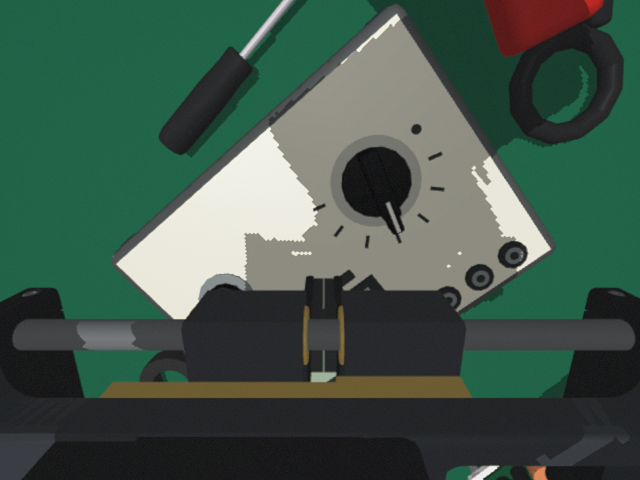

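Emit:
arm_command(translation=[[-0.27,0,0.44],[-0.54,0,0.88],[-0.54,0,0.88],[-0.54,0.2,0.88]], rotation=[[0,-0.11,0],[0,-0.22,0],[0,-0.33,0],[0,-0.33,0]], grip=[1,1,1,1])

```text
time_s: 10.3
position: [0.5394, 0.0996, 0.1555]
tcp_rot: [[0.91, 0.006, 0.415], [-0.415, -0.0, 0.91], [0.005, -1.0, 0.002]]
force: [0.3, 0.1, 0.2]
opening: 0.0
```

Emit:
arm_command(translation=[[0,0.2,0],[0,0.4,0],[0,0.44,0],[0,0.44,0]], rotation=[[0,0,0],[0,0,0],[0,0,0],[0,0,0]], grip=[1,1,1,1])

```text
time_s: 10.7
position: [0.5371, 0.0977, 0.1184]
tcp_rot: [[0.908, -0.001, 0.42], [-0.42, 0.0, 0.908], [-0.001, -1.0, -0.0]]
force: [0.2, 0.0, 0.1]
opening: 0.004
```

```bash
python3 wp.py .018 -25 -28 -31 -34 -37 -40 -43 -46
```

```text
t 10.7 yaw -24.836405676646372 p [0.537 0.098 0.118] F [0.207 0.045 0.122] bar frame 0.021244571977287283 0.03536527819397746
-25.0 [ 0.004  0.    -0.218] ry 0.0027265720558938018
-28.0 [ 0.015  0.    -0.232] ry 0.0527265720558938
-31.0 [ 0.026  0.    -0.247] ry 0.1027265720558938
-34.0 [ 0.036  0.    -0.263] ry 0.1527265720558938
-37.0 [ 0.045  0.    -0.279] ry 0.2027265720558938
-40.0 [ 0.053  0.    -0.295] ry 0.25272657205589383
-43.0 [ 0.06   0.    -0.312] ry 0.3027265720558938
-46.0 [ 0.066  0.    -0.329] ry 0.3527265720558938
```

Emit:
arm_command(translation=[[0,0,-0.1],[0,0,-0.2],[0.015,0,-0.232],[0.026,0,-0.247],[0.036,0,-0.263]], rotation=[[0,0,0],[0,0,0],[0,0.05,0],[0,0.1,0],[0,0.15,0]], grip=[1,1,1,1,1])

```text
time_s: 11.2
position: [0.531, 0.0762, 0.1197]
tcp_rot: [[0.828, 0.001, 0.56], [-0.56, 0.001, 0.828], [0.0, -1.0, 0.001]]
force: [-0.6, 1.6, 0.4]
opening: 0.004
```

```bash
python3 wp.py .018 -37 -40 -43 -46 -49 -52
```

```text
t 11.2 yaw -34.08998948477944 p [0.531 0.076 0.12 ] F [-0.559  1.628  0.37 ] bar frame 0.02222974541725967 0.01708705396175505
-37.0 [ 0.002 -0.    -0.003] ry 0.048500175253676045
-40.0 [ 0.013 -0.    -0.017] ry 0.09850017525367605
-43.0 [ 0.022 -0.    -0.033] ry 0.14850017525367604
-46.0 [ 0.032 -0.    -0.049] ry 0.19850017525367605
-49.0 [ 0.04  -0.    -0.065] ry 0.24850017525367604
-52.0 [ 0.047 -0.    -0.082] ry 0.29850017525367606
```

Emit:
arm_command(translation=[[0.005,0,-0.005],[0.013,0,-0.017],[0.022,0,-0.033],[0.022,0,-0.033]], rotation=[[0,0.05,0],[0,0.1,0],[0,0.15,0],[0,0.15,0]], grip=[1,1,1,1])

```text
time_s: 11.6
position: [0.5312, 0.0727, 0.1197]
tcp_rot: [[0.732, 0.001, 0.681], [-0.681, -0.0, 0.732], [0.001, -1.0, 0.001]]
force: [-0.3, 0.3, -0.0]
opening: 0.002
```

```bash
python3 wp.py .018 -43 -46 -49 -52; python3 m.py w8;python3 - <<'E'
import cv2
cv2.imwrite('pics/w8c.png',cv2.resize(cv2.imread('pics/w8.png')[150:400,180:530],(700,500)))
E
```

```text
t 11.6 yaw -42.93856710634366 p [0.531 0.073 0.12 ] F [-0.273  0.272 -0.006] bar frame 0.021913900519541066 0.017908987665421826
-43.0 [-0.005 -0.     0.001] ry 0.00102388156093897
-46.0 [ 0.006 -0.    -0.014] ry 0.05102388156093897
-49.0 [ 0.017  0.    -0.028] ry 0.10102388156093897
-52.0 [ 0.027  0.    -0.044] ry 0.15102388156093896
11.6 [0.5312 0.0727 0.1197] [-0.2727  0.2716 -0.0059] 0.0022181227799200126 
 [[ 0.7321  0.0011  0.6812]
 [-0.6812 -0.0003  0.7321]
 [ 0.001  -1.      0.0006]]
cam [0.4727 0.1256 0.2581]
selector_axis 0.58 [290.88 262.8 ] [0.5034 0.0764 0.108 ]
off_mark 0.74 [340.224 188.88 ] [0.4964 0.1158 0.086 ]
range5_mark 0.58 [493.568  47.376] [0.4962 0.2102 0.086 ]
button_top 0.73 [110.976 381.984] [ 0.4875 -0.0555  0.095 ]
```

View pics/w8c.png

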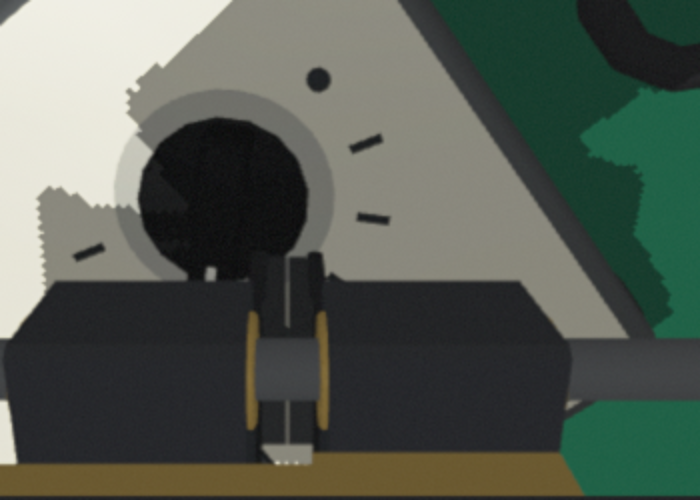

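Emit:
arm_command(translation=[[0.006,0,-0.014],[0.01,0,-0.018],[0.01,0,-0.018]], rotation=[[0,0.05,0],[0,0.065,0],[0,0.065,0]], grip=[1,1,1])

```text
time_s: 12.2
position: [0.5307, 0.0719, 0.1189]
tcp_rot: [[0.685, -0.0, 0.728], [-0.728, -0.0, 0.685], [-0.0, -1.0, -0.0]]
force: [-0.2, 1.0, 0.3]
opening: 0.006
```

Emit:
arm_command(translation=[[0,0,0.15],[0,-0.1,0.31],[0,-0.4,0.31],[0,-0.65,0.31],[0,-0.65,0.31]], rotation=[[0,0,0],[0,0,0],[0,0,0],[0,0,0],[0,0,0]], grip=[1,1,1,1,1])

```text
time_s: 12.7
position: [0.5515, 0.0895, 0.1735]
tcp_rot: [[0.685, 0.007, 0.728], [-0.728, -0.0, 0.685], [0.005, -1.0, 0.005]]
force: [0.5, -0.1, -0.1]
opening: 0.003
```

Emit:
arm_command(translation=[[0.19,0,-0.48],[0.38,0,-0.95],[0.38,0,-0.95]], rotation=[[0,0,0],[0,0,0],[0,0,0]], grip=[1,1,1])

```text
time_s: 13.0
position: [0.5121, 0.0122, 0.1699]
tcp_rot: [[0.682, -0.004, 0.731], [-0.731, -0.0, 0.682], [-0.002, -1.0, -0.003]]
force: [0.7, -0.0, -0.8]
opening: 0.0
```

```bash
python3 m.py w9
```

```text
13.0 [0.5121 0.0122 0.1699] [ 0.6687 -0.0447 -0.7832] 1.7749331484148774e-05 
 [[ 0.6822 -0.0037  0.7312]
 [-0.7312 -0.0004  0.6822]
 [-0.0022 -1.     -0.003 ]]
cam [0.4582 0.0691 0.3087]
selector_axis 0.67 [385.92  188.112] [0.5034 0.0745 0.108 ]
selector_nose 0.91 [378.112 237.216] [0.5218 0.0501 0.108 ]
off_mark 0.65 [422.528 131.088] [0.4994 0.1157 0.086 ]
range5_mark 0.78 [371.008 238.704] [0.5259 0.0439 0.086 ]
```

View pics/w9.png

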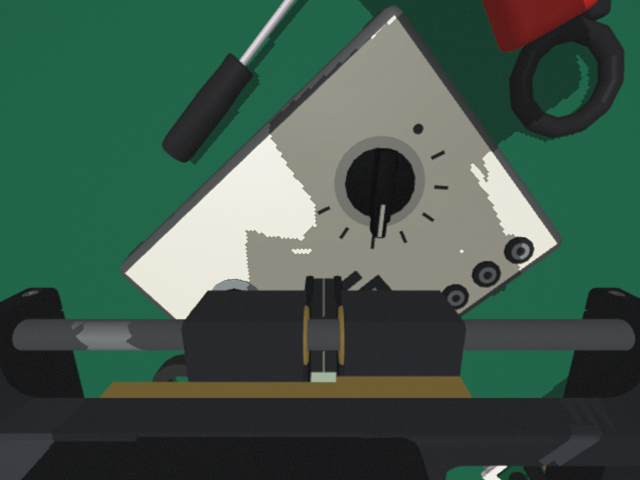

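Emit:
arm_command(translation=[[0.22,0,-0.41],[0.44,0,-0.83],[0.44,0,-0.83],[0.44,0.2,-0.83],[0.44,0.4,-0.83]], rotation=[[0,0,0],[0,0,0],[0,0,0],[0,0,0],[0,0,0]], grip=[1,1,1,1,1])

```text
time_s: 13.8
position: [0.491, -0.0559, 0.139]
tcp_rot: [[0.685, 0.002, 0.729], [-0.729, -0.0, 0.685], [0.002, -1.0, 0.001]]
force: [-1.3, -0.8, 0.5]
opening: 0.007
```

Emit:
arm_command(translation=[[0,0.1,0],[0,0.15,0],[0,0.15,0]], rotation=[[0,0,0],[0,0,0],[0,0,0]], grip=[1,1,1])

```text
time_s: 14.1
position: [0.49, -0.0558, 0.1266]
tcp_rot: [[0.685, -0.001, 0.728], [-0.728, 0.0, 0.685], [-0.001, -1.0, -0.0]]
force: [0.4, -0.7, 0.6]
opening: 0.004
```

```bash
python3 m.py w10
```

```text
14.1 [ 0.49   -0.0558  0.1266] [ 0.3564 -0.7092  0.5894] 0.004022319509252003 
 [[ 0.6852 -0.0007  0.7283]
 [-0.7283  0.0003  0.6852]
 [-0.0007 -1.     -0.0003]]
cam [0.4354 0.0008 0.2652]
selector_axis 0.95 [546.176 123.6  ] [0.5024 0.0735 0.108 ]
selector_nose 0.71 [529.6   195.792] [0.523 0.049 0.108]
off_mark 0.73 [581.376  50.304] [0.4968 0.1149 0.086 ]
range5_mark 0.59 [500.992 202.176] [0.5269 0.0431 0.086 ]
button_top 0.5 [528.128 197.184] [0.5303 0.052  0.095 ]
```

View pics/w10.png

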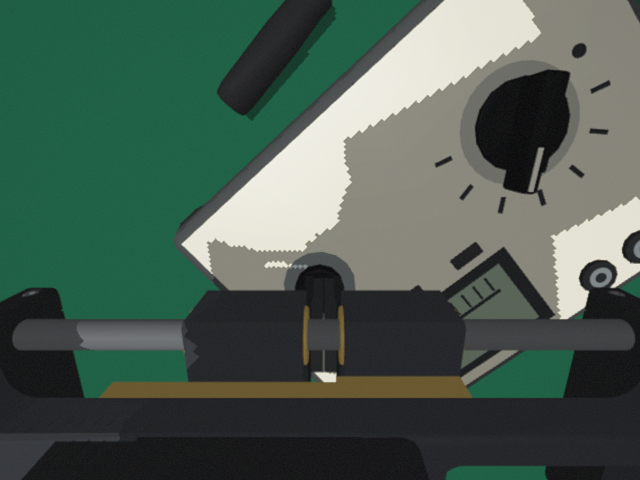

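Emit:
arm_command(translation=[[0,0.06,-0.02],[0,0.12,-0.02],[0,0.15,-0.02],[0,0.18,-0.02],[0,0.19,-0.02]], rotation=[[0,0,0],[0,0,0],[0,0,0],[0,0,0],[0,0,0]], grip=[1,1,1,1,1])

```text
time_s: 14.9
position: [0.4887, -0.0577, 0.1118]
tcp_rot: [[0.685, -0.0, 0.729], [-0.729, -0.0, 0.685], [0.0, -1.0, -0.0]]
force: [-1.1, -0.4, 9.8]
opening: 0.006
```

Emit:
arm_command(translation=[[0,0.005,0],[0,0.005,0],[0,0.005,0],[0,0.005,0],[0,0.005,0]], rotation=[[0,0,0],[0,0,0],[0,0,0],[0,0,0],[0,0,0]], grip=[1,1,1,1,1])

```text
time_s: 15.4
position: [0.4887, -0.0577, 0.1119]
tcp_rot: [[0.685, 0.0, 0.729], [-0.729, -0.0, 0.685], [0.0, -1.0, -0.0]]
force: [-1.3, -0.0, 6.6]
opening: 0.008
```

```bash
python3 m.py w11; python3 -c "
from rig import bot
s=bot.read_state();print(s['force'],s['position'])"
```

```text
15.4 [ 0.4887 -0.0577  0.1119] [-1.285  -0.0394  6.645 ] 0.0075655816034072235 
 [[ 0.6847  0.0001  0.7288]
 [-0.7288 -0.0004  0.6847]
 [ 0.0004 -1.     -0.0002]]
cam [ 0.434  -0.001   0.2504]
selector_axis 0.75 [579.584 121.008] [0.5038 0.0745 0.108 ]
selector_nose 0.78 [552.384 196.08 ] [0.5207 0.0491 0.108 ]
off_mark 0.8 [610.88   41.376] [0.497  0.1143 0.086 ]
off_mark 0.71 [419.776 204.288] [0.4897 0.0096 0.086 ]
range5_mark 0.94 [522.176 202.608] [0.5259 0.0447 0.086 ]
range5_mark 0.74 [606.592  42.384] [0.4959 0.1128 0.086 ]
[-2.04592906 -0.6195289   6.51807909] [ 0.48873844 -0.05765677  0.11187134]
```

Emit:
arm_command(translation=[[0,0.006,0],[0,0.012,0],[0,0.012,0],[0,0.012,0],[0,0.012,0]], rotation=[[0,0,0],[0,0,0],[0,0,0],[0,0,0],[0,0,0]], grip=[1,1,1,1,1])

```text
time_s: 16.2
position: [0.4887, -0.0577, 0.1117]
tcp_rot: [[0.685, 0.001, 0.729], [-0.729, -0.001, 0.685], [0.001, -1.0, -0.0]]
force: [-2.8, -0.6, 14.4]
opening: 0.007
```

Emit:
arm_command(translation=[[0,0,0],[0,0,0],[0,0,0]], rotation=[[0,0,0],[0,0,0],[0,0,0]], grip=[1,1,1])

```text
time_s: 16.5
position: [0.4888, -0.0577, 0.1118]
tcp_rot: [[0.685, 0.001, 0.729], [-0.729, -0.001, 0.685], [0.001, -1.0, 0.0]]
force: [-3.3, -1.2, 14.3]
opening: 0.006
```

```bash
python3 -c "
from rig import bot
print(bot.hand_in())"
```

```text
the job is handed in; nothing more can be done
None
```

I handed the job in with the selector on the fifth range and the test button held down, at about 16.5 s of the 54 s allowed. I got no verdict back.

**Selector:** It started on range 3. I pushed it clockwise with the outside of the closed fingertips. The first push only reached range 4: I had taken the fingertips to be thicker than they are, so the second click fell back. The picture after I backed off showed this, so I pushed again. The next picture showed the nose on the fifth mark. I measured its direction at about −53° in the world frame, against −52° expected. A last measurement with the button already down gave about −56°; these readings are only good to a few degrees.

**Button:** I pressed only after the selector had settled on the fifth range. Pushing further raised the force from 6.5 N to 14.3 N with no more than 0.2 mm of movement, so the button is at its stop. The fingertips were about 5 mm above the panel, against 4.5 mm when fully down.

**Tester and other items:** The measured selector axis and marks stayed within about 3 mm, which is within measuring error, so the tester did not visibly shift. I did not touch the other items, but I also did not re-measure them at the end.

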